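# Re-hang the lift-off door of a cheese display case

### The arm

A 6-joint arm with a two-finger parallel gripper is mounted at the origin on the work surface. World frame = base frame: x ahead of the robot, y to its left, z up, the work surface at z = 0. Lengths are in mm, angles in rad, forces in N, time in s.
With the tool pointing down it reaches from about 275 to 825 mm from the base axis. Payload 4.9 kg.
Tool frame: the origin (TCP) lies at the very end of the fingers, on their centre line; the grasp point (between the pads) lies 19 mm behind it; z points along the fingers, y is the line along which they close (so a half turn about z gives the same grasp; the last joint's range is limited). The gripper opens to 85 mm and grips with 20 to 120 N. Pads are 22 mm wide; open, the fingers measure 114 mm over their backs; the gripper's body (76 mm by 85 mm) begins 54 mm behind the grasp point. The pads swing forward as they close: fully open they stand 13 mm farther back than shut.
Start: joints at [-1.304, 0.326, -0.193, 1.052, 0, 1.437], TCP at [214.598, -506.425, 231.281] pointing down, gripper open.
Joint ranges: [-2.65, 2.65], [-0.97, 1.79], [-1.3, 1.35], [-1.93, 2.1], [-1.47, 1.37], [-3.14, 3.14]. Speed limits (rad/s): [2.57, 2.57, 3.14, 3.14, 3.14, 3.14].

### API

Orientations are given as [roll, pitch, yaw] about the fixed x, y, z axes, in that order (R = Rz(yaw) Ry(pitch) Rx(roll)).
In Python, from bench import bot, solve_ik, imaging gives the robot as it stands. Calls block until the motion is done:
- bot.move_ptp(position, orientation): joint-space move of the TCP to a pose.
- bot.movel(position, rot=None, max_speed=150, threshold=None): straight line of the TCP; rot=None keeps the orientation; max_speed is the mean speed in mm/s. With threshold (N) it stops when the force on the tool has changed by that much, and returns True; else False.
- bot.move_j(angles): joint-space move.
- bot.grip(opening, effort=None): opening from 0.0 (shut) to 1.0 (fully open); effort is the grip in N (None keeps the last); returns when the fingers have stopped.
- bot.dwell(seconds).
- solve_ik(position, orientation): joint angles nearest the present ones, or None.
- bot.get_state(): the state.
- imaging.capture(name): name is "scene" or "side" or "wrist"; returns the picture (420x560x3 uint8, blue, green, red); there is no depth.
- imaging.camera_model(name): a dict with "K" (3x3 intrinsics, pixels), "k1" (the pictures are not rectified: a ray, as slopes to the right and down, at radius r is drawn at 1 + k1 r^2 times it, then the intrinsics apply), "position" and "rotation" of the camera in the world. Camera axes: x right, y up, looking along -z (the intrinsics and any distortion apply to the point x, -y, -z); pixel columns grow to the right and rows downward; lengths in mm; the calibration is good to about 2 mm. A picture is of the moment at which its call begins: read the wrist's pose just before it. camera_model takes no time and is no camera call; for the wrist camera it gives the pose at the moment of the call.
A pose or a line that the arm cannot do raises bot.IKError and nothing moves.
- bot.sign_off(): hands the job in; it is judged then, once.
The state is a dict: "t": time; "qpos": joint angles; "joint_velocities": joint speeds; "effort": joint torques, N m; "tcp_pos": TCP position; "orientation": TCP orientation; "contact_force": force on the tool from outside, world axes, zero at the start; "wrist_torque": the same for the moment, N m; "opening": opening from 0.0 (shut) to 1.0 (fully open); "gripper_force": force on a finger pad.
Only numpy, scipy, OpenCV 4.12 (cv2) and the standard library are available. Lean on these libraries where they do the work, as an engineer would, in place of code of your own. Each camera call takes 0.05 s, during which the arm holds its last target. There are 200 camera calls.

### The job

Take the washed door out of the drying rack and hang it on the two hinge pins of the cheese case while it stands well open, working both knuckles down gently until they sit fully home and never forcing or dropping it on the hinge, and let go of it. Then swing it gently shut against its stop and leave it there, with the jars, cheeses and price marker undisturbed.

Things in the scene. Friction and masses are not known exactly. Their poses are not given: they have to be found in the camera images.
- door: Lift-off door, 0.25 to 0.42 kg: clear panel in an aluminium frame, blue top rail 26 mm high, safe to pinch anywhere along it. Panel 160 mm wide, 160 high, 10 thick. Origin on the hinge axis level with the panel's lower edge; x runs from the hinge axis to the free edge (panel x = 14 to 174 mm, z = 0 to 160), z up, y normal to the panel. Starts upright in the rack.
- knuckle_low (a point): Centre of the underside of the door's lower grey knuckle, on the hinge axis 20 mm above the door's lower edge. Both knuckles are rings: bore 10.5 mm, outside 28 mm, height 20 mm.
- knuckle_high (a point): Centre of the underside of the door's upper knuckle, on the hinge axis 120 mm above the door's lower edge; the same ring as the lower one.
- door_edge (a point): The middle of the door's free edge: 174 mm from the hinge axis along the door's x, 80 mm above its lower edge.
- rack: White drying rack, fixed: base 150 x 120 x 12 mm with four posts reaching 65 mm above the table; the door stands between them on the base in a 12 mm slot along the rack's x, and lifts straight up out of it (53 mm to clear the posts). Origin under the centre of the base.
- case: Countertop cheese display case, fixed: 240 mm deep, 260 wide, 201 high, white and glass, with an open doorway in its front. Origin on the table under the middle of the front face; x points into the case (the front looks to -x), y along the front, z up. The door is home when its origin is at z = 30 mm. Open square, the door's x points along the case's -x; shut, along its +y. It turns freely.
- hinge_nominal (a point): Nominal lower hinge shoulder, a point of the case (x -20, y -100, z 50 mm). A dark steel leaf carries two upright brass pins on one vertical axis, shoulders at z = 50 and 150 mm (each the top of a 12 mm thick bracket) on which the knuckles come to rest. The leaf is clamped in slots: the pins stand up to 9 mm either way along the case's y from this point (x, z true): find them by eye or feel.
- door_stop (a point): Face of the black rubber stop on the case front that the shut door rests on: 14 mm out from the front, 16 mm wide, 110 mm high. About the hinge pins: each is 8.5 mm thick and stands 24 mm above its shoulder, the top 6 mm tapering to a flat tip 7 mm across. Contacts of the open door with hinge and case adding up to over 28 N are forcing.
- jar1: Closed dessert jar, white with a coloured lid, 68 mm across and 85 mm high, to be left alone. Origin at the centre of its underside.
- jar2: Closed dessert jar, white with a coloured lid, 68 mm across and 85 mm high, to be left alone. Origin at the centre of its underside.
- jar3: Closed dessert jar, white with a coloured lid, 68 mm across and 85 mm high, to be left alone. Origin at the centre of its underside.
- cheese1: Small cream cheese round, 76 mm across, 30 mm high, on the table, to be left alone. Origin under its centre.
- cheese2: Small ash-grey cheese round, 72 mm across, 28 mm high, on the table, to be left alone. Origin under its centre.
- cheese3: Small golden cheese round, 80 mm across, 32 mm high, standing in the case, to be left alone. Origin under its centre.
- cheese4: Small cream cheese round, 72 mm across, 30 mm high, standing in the case, to be left alone. Origin under its centre.
- marker: Black price marker, 45 x 70 mm, 64 mm high, to be left alone. Origin under its centre.

How it is judged (in metres and radians):
On the way, in this order (a step that is already met when the one before it is completed fails the run):
1. the door is lifted clear of the rack (z of door in the frame of rack above 0.066 m), for 0.1 s.
2. the door hangs fully home on both pins, standing at least 30 degrees open, and is let go (z of door in the frame of case between 0.027 and 0.033 m and x of door in the frame of case between -0.0245 and -0.0155 m and y of door in the frame of case between -0.112 and -0.088 m and angle between door's own z axis and vertical below 0.05 rad and x of door_edge in the frame of case below -0.107 m and contact force between the fingers and door below 0.3 N), for 0.2 s.
At the end, for the whole second after the job is handed in: The door hangs on both pins, its origin 30 +/- 3 mm above the case's underside, 20 +/- 4.5 mm in front of the case and within 12 mm of the nominal hinge axis along the front (its slots allow 9), upright within 0.05 rad, shut to within 0.08 rad of parallel to the front, released and at rest (z of door in the frame of case between 0.027 and 0.033 m and x of door in the frame of case between -0.0245 and -0.0155 m and y of door in the frame of case between -0.112 and -0.088 m and angle between door's own z axis and vertical below 0.05 rad and angle between the x axis of door and the y axis of case, either way round below 0.08 rad and y of door_edge in the frame of case above 0.04 m and contact force between the fingers and door below 0.3 N and linear speed of door below 0.02 m/s and angular speed of door below 0.1 rad/s); the robot touches nothing.
It fails at once if the open door is forced or dropped on the hinge or the case with more than 28 N (all their contacts added up) (contact force between door and case above 28 N and x of door_edge in the frame of case below -0.08 m).
It fails at once if the door is slammed or pressed on the case with more than 60 N (all their contacts added up) (contact force between door and case above 60 N).
It fails at once if a jar, cheese or the price marker is moved more than 25 mm or tipped over (distance of any of jar1, jar2, jar3, cheese1, cheese2, cheese3, cheese4, marker from where it was at the start of the episode above 0.025 m or angle between any of jar1, jar2, jar3, cheese1, cheese2, cheese3, cheese4, marker's own z axis and vertical above 0.4 rad).
It also fails if it takes over 64 s, if anything falls off the work surface, if the arm or the gripper's body presses on something with over 40 N, if the wrist force passes 120 N, or if a joint passes its speed limit or range.

## Working session

There is one attempt and no reset: what is moved stays moved. The work goes in short steps, each a Python script; the robot and the scene stay as the last script left them, time stands still between calls to the robot, and variables do not carry over. Pictures are saved under pics/ and viewed, at most 10 in all, crops included, and the job is handed in when it is done.

```bash
ls; mkdir -p pics
python3 - <<'E'
from bench import bot, imaging
import cv2,numpy as np
for n in("scene","side","wrist"):
    im=imaging.capture(n); cv2.imwrite(f"pics/{n}0.png",im)
    m=imaging.camera_model(n); print(n,{k:np.round(v,3).tolist() for k,v in m.items()})
print(bot.get_state())
a=[cv2.imread(f"pics/{n}0.png") for n in("scene","side")]
E
```

```text
pics
scene {'K': [[522.64, 0.0, 274.692], [0.0, 522.64, 210.669], [0.0, 0.0, 1.0]], 'k1': -0.186, 'position': [979.833, -820.225, 845.381], 'rotation': [0.884, -0.006, 0.524]}
side {'K': [[518.77, 0.0, 282.929], [0.0, 518.77, 207.559], [0.0, 0.0, 1.0]], 'k1': -0.188, 'position': [224.979, -1103.392, 917.719], 'rotation': [0.939, 0.024, -0.316]}
wrist {'K': [[310.047, 0.0, 281.617], [0.0, 310.047, 211.452], [0.0, 0.0, 1.0]], 'k1': -0.055, 'position': [290.16, -474.125, 374.481], 'rotation': [-0.325, 0.001, -1.171]}
{'t': 0.15, 'qpos': array([-1.30419991e+00,  3.26764267e-01, -1.93333771e-01,  1.05202093e+00,
       -2.59794196e-06,  1.43660866e+00]), 'joint_velocities': array([-0.00026218, -0.0011974 ,  0.00276451,  0.00022911,  0.00197655,
        0.00105841]), 'effort': array([ 1.49670243e-03, -4.43703282e+01,  2.62664402e+01,  1.04530217e-02,
       -7.42576185e-05, -1.63457361e-05]), 'tcp_pos': array([ 214.47660828, -505.98141937,  230.69457756]), 'orientation': array([-3.14028156e+00, -1.74374947e-04,  4.00783972e-01]), 'contact_force': array([-0.0244453 ,  0.1954635 ,  1.24237846]), 'wrist_torque': array([ 0.03891715, -0.00994483,  0.00656097]), 'gripper_force': 0.0, 'opening': 1.002486185941001}
```

View pics/scene0.png

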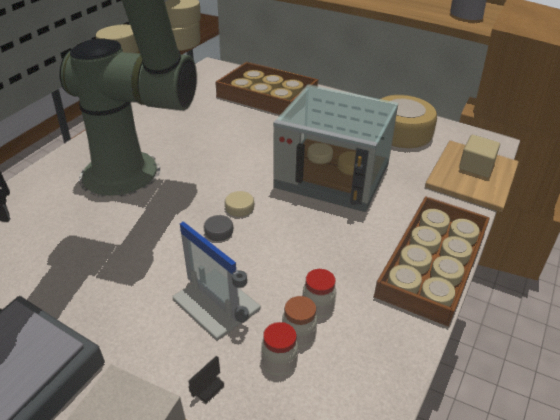

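View pics/side0.png

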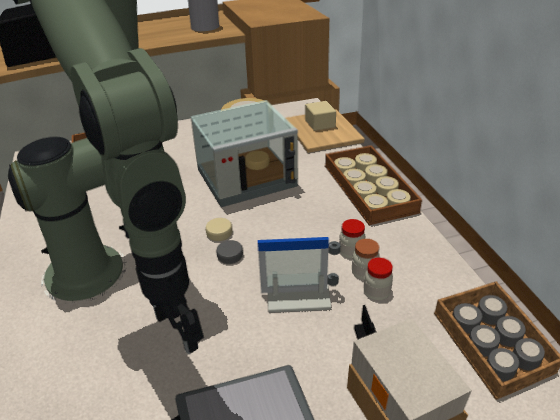

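The scene view shows the door's blue rail from (182,232) to (233,264), with knuckles at (240,278) and (242,313). The case front has its hinge leaf near (360,175) and the stop at (299,163). In the side view the rail runs (258,244) to (328,244), and the hinge is near (290,160). I'll zoom in.

```bash
cat > h.py <<'E'
import cv2,numpy as np
from bench import bot, solve_ik, imaging
from scipy.spatial.transform import Rotation as R
def ray(m,p):
    K=m["K"];d=(np.array(p,float)-[K[0][2],K[1][2]])/K[0][0];u=d.copy()
    for _ in range(20): u=d/(1+m["k1"]*(u@u))
    v=R.from_rotvec(m["rotation"]) if np.ndim(m["rotation"])==1 else R.from_matrix(m["rotation"])
    return np.array(m["position"],float), v.apply([u[0],-u[1],-1])
def plane(m,p,z):
    o,d=ray(m,p); return o+d*(z-o[2])/d[2]
def tri(m1,p1,m2,p2):
    o1,d1=ray(m1,p1);o2,d2=ray(m2,p2)
    s=np.linalg.lstsq(np.c_[d1,-d2],o2-o1,rcond=None)[0]
    a=o1+d1*s[0];b=o2+d2*s[1];return (a+b)/2,np.linalg.norm(a-b)
def proj(m,P):
    v=R.from_rotvec(m["rotation"]);c=v.inv().apply(np.array(P,float)-m["position"])
    u=np.array([c[0],-c[1]])/-c[2];u=u*(1+m["k1"]*(u@u));return u*m["K"][0][0]+[m["K"][0][2],m["K"][1][2]]
E
python3 - <<'E'
import cv2,numpy as np
s=cv2.imread("pics/scene0.png");d=cv2.imread("pics/side0.png")
def c(i,x,y,w,h): return cv2.resize(i[y:y+h,x:x+w],(400,300),interpolation=cv2.INTER_CUBIC)
o=np.vstack([np.hstack([c(s,270,90,133,100),c(s,170,225,133,100)]),np.hstack([c(d,185,100,133,100),c(d,235,225,133,100)])])
cv2.imwrite("pics/crops.png",o)
E
```

```text
(no output)
```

View pics/crops.png

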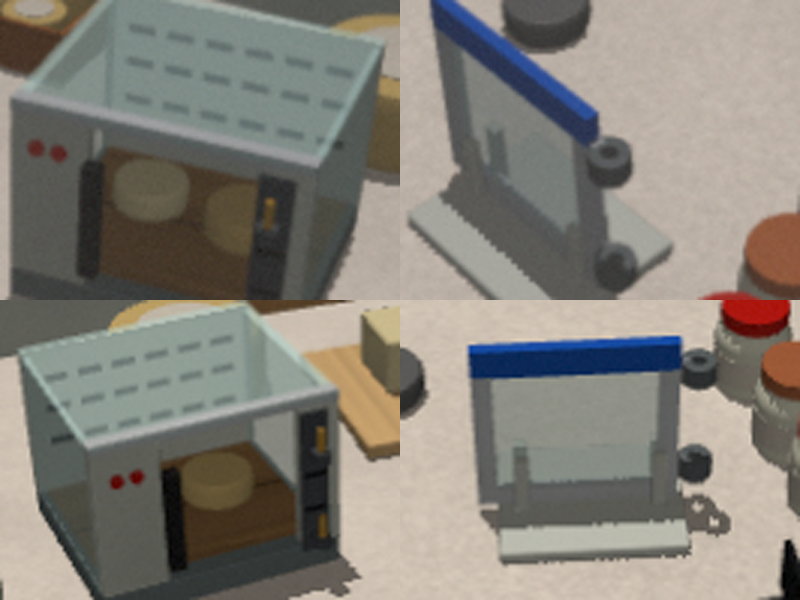

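Crop estimates: the case front top corners, both pins and the rail ends can all be read from these views. Now I'll compute positions from them.

Run:
```python
from h import *
ms,md=imaging.camera_model("scene"),imaging.camera_model("side")
k=3.0075
C=lambda x,y,ox,oy,sx,sy:((x-sx)/k+ox,(y-sy)/k+oy)
s1=lambda x,y:C(x,y,270,90,0,0); s2=lambda x,y:C(x,y,170,225,400,0)
d1=lambda x,y:C(x,y,185,100,0,300); d2=lambda x,y:C(x,y,235,225,400,300)
np.set_printoptions(precision=1,suppress=True)
for n,a,b,z in [("caseL",s1(12,97),d1(92,445),201),("caseR",s1(318,163),d1(336,390),201),("pinHtop",s1(270,199),d1(320,427),174),
 ("pinHbase",s1(269,227),d1(320,452),150),("kHtop",s2(611,153),d2(699,357),152),("kLtop",s2(616,255),d2(696,455),52),("backR",s1(384,42),d1(248,307),201)]:
    print(n,*tri(ms,a,md,b),plane(ms,a,z),plane(md,b,z))
print("pinL side",plane(md,d1(322,514),74),plane(md,d1(322,540),50))
for n,m in(("scene",ms),("side",md)):
    im=cv2.imread(f"pics/{n}0.png");h=cv2.cvtColor(im,cv2.COLOR_BGR2HSV)
    b=cv2.inRange(h,(105,150,60),(130,255,255));cs=max(cv2.findContours(b,0,2)[0],key=cv2.contourArea)
    q=cv2.approxPolyDP(cv2.convexHull(cs),2,True)[:,0];print(n)
    for p in q: print(p,plane(m,p,172),plane(m,p,146))
```

```text
caseL [ 293.7 1178.1 -361. ] 81.59801684952104 [628.  207.1 201. ] [259.8 222.5 201. ]
caseR [ 748.8 1402.3 -439.5] 36.354215674843125 [862.  312.8 201. ] [498.9 199.9 201. ]
pinHtop [ 702.4 1367.1 -501.9] 9.04942369130031 [840.9 274.1 174. ] [474.6 186.1 174. ]
pinHbase [ 708.7 1442.7 -599.1] 8.42321274132237 [848.8 272.9 150. ] [469.5 181.1 150. ]
kHtop [ 610.7  305.1 -408.7] 73.13793600370829 [ 785.4 -223.5  152. ] [ 445.6 -260.3  152. ]
kLtop [ 618.1  402.7 -681.8] 84.50998810611787 [ 802.  -211.1   52. ] [ 433.9 -258.    52. ]
backR [ 713.8 2013.9 -499.2] 70.29228464605183 [849.6 578.3 201. ] [466.4 431.4 201. ]
pinL side [462.6 190.9  74. ] [456.3 181.8  50. ]
scene
[181 224] [ 640.  -198.7  172. ] [ 626.9 -174.7  146. ]
[184 223] [ 642.8 -192.9  172. ] [ 629.8 -168.7  146. ]
[234 263] [ 767.5 -221.3  172. ] [ 759.3 -198.1  146. ]
[230 264] [ 763.  -227.8  172. ] [ 754.6 -204.9  146. ]
side
[328 245] [ 426.  -279.5  172. ] [ 433.  -250.8  146. ]
[324 248] [ 415. -285.  172.] [ 421.6 -256.5  146. ]
[259 250] [ 281.5 -229.6  172. ] [ 283.5 -199.1  146. ]
[258 240] [ 287.  -195.2  172. ] [ 289.2 -163.5  146. ]
[327 237] [ 432.6 -253.4  172. ] [ 439.9 -223.8  146. ]
```

```bash
sed -i 's/v=R.from_rotvec(m\["rotation"\]).*/v=R.from_euler("xyz",m["rotation"])/' h.py; sed -i 's/^    v=R.from_euler("xyz",m\["rotation"\])$/&/' h.py
python3 - <<'E'
s=open('h.py').read()
s=s.replace('def proj(m,P):\n    v=R.from_euler("xyz",m["rotation"])','def proj(m,P):\n    v=R.from_euler("xyz",m["rotation"]);c=v.inv().apply(np.array(P,float)-m["position"])')
open('h.py','w').write(s)
E
python3 - <<'E'
from h import *
ms,md=imaging.camera_model("scene"),imaging.camera_model("side")
k=3.0075
C=lambda x,y,ox,oy,sx,sy:((x-sx)/k+ox,(y-sy)/k+oy)
s1=lambda x,y:C(x,y,270,90,0,0); s2=lambda x,y:C(x,y,170,225,400,0)
d1=lambda x,y:C(x,y,185,100,0,300); d2=lambda x,y:C(x,y,235,225,400,300)
np.set_printoptions(precision=1,suppress=True)
for n,a,b,z in [("caseL",s1(12,97),d1(92,445),201),("caseR",s1(318,163),d1(336,390),201),("pinHtop",s1(270,199),d1(320,427),174),
 ("pinHbase",s1(269,227),d1(320,452),150),("kHtop",s2(611,153),d2(699,357),152),("kLtop",s2(616,255),d2(696,455),52),("backR",s1(384,42),d1(248,307),201)]:
    print(n,*tri(ms,a,md,b),plane(ms,a,z),plane(md,b,z))
print("pinL side",plane(md,d1(322,514),74),plane(md,d1(322,540),50))
for n,m in(("scene",ms),("side",md)):
    im=cv2.imread(f"pics/{n}0.png");h=cv2.cvtColor(im,cv2.COLOR_BGR2HSV)
    b=cv2.inRange(h,(105,150,60),(130,255,255));cs=max(cv2.findContours(b,0,2)[0],key=cv2.contourArea)
    q=cv2.approxPolyDP(cv2.convexHull(cs),2,True)[:,0];print(n)
    for p in q: print(p,plane(m,p,172),plane(m,p,146))
for n,p in(("jar1",(280,335)),("jar2",(300,308)),("jar3",(320,280)),("marker",(205,375)),("ch",(239,200)),("ch2",(218,225))): print(n,plane(ms,p,85 if n[0]=="j" else 30))
E
```

```text
caseL [420.6 153.1 206.8] 2.75219452819488 [416.7 159.4 201. ] [422.3 166.1 201. ]
caseR [672.  190.9 201.1] 2.860468705292951 [671.3 193.7 201. ] [671.5 188.2 201. ]
pinHtop [646.2 163.4 176.7] 1.0652669744805077 [645.1 166.4 174. ] [647.9 169.1 174. ]
pinHbase [646.8 167.3 147.3] 0.5636865841577088 [648. 164. 150.] [645.2 162.3 150. ]
kHtop [ 599.1 -278.   151.8] 2.522980335958876 [ 599.9 -279.8  152. ] [ 599.1 -276.5  152. ]
kLtop [ 598.7 -279.4   53.6] 2.107429681660447 [ 597.4 -277.1   52. ] [ 599.4 -279.4   52. ]
backR [648.7 415.7 198.8] 4.563269906685058 [648.6 416.4 201. ] [646.3 405.7 201. ]
pinL side [648.1 168.   74. ] [644.1 157.3  50. ]
scene
[181 224] [ 433.4 -236.8  172. ] [ 412.3 -214.3  146. ]
[184 223] [ 436.7 -231.4  172. ] [ 415.8 -208.6  146. ]
[234 263] [ 583.8 -274.   172. ] [ 568.5 -252.9  146. ]
[230 264] [ 579.  -279.9  172. ] [ 563.5 -259.   146. ]
side
[328 245] [ 574.6 -296.5  172. ] [ 586.8 -268.4  146. ]
[324 248] [ 562.5 -303.   172. ] [ 574.3 -275.1  146. ]
[259 250] [ 425.8 -261.1  172. ] [ 432.8 -231.8  146. ]
[258 240] [ 433.2 -227.3  172. ] [ 440.5 -196.8  146. ]
[327 237] [ 582.9 -269.9  172. ] [ 595.4 -240.9  146. ]
jar1 [ 704.1 -314.6   85. ]
jar2 [ 705.5 -240.8   85. ]
jar3 [ 706.  -157.2   85. ]
marker [ 612.2 -425.8   30. ]
ch [387.8  34.7  30. ]
ch2 [397.1 -71.6  30. ]
```

Read as roll/pitch/yaw, the camera rotations give consistent geometry. The case yaw is about 97°, the hinge about (646.5,165.5), and the door hinge axis about (599,-279) with door yaw about 164°. I'll move above the door, with the wrist camera on the hinge side, and refine from there.

Run:
```python
from h import *
np.set_printoptions(precision=3,suppress=True)
print(solve_ik([513,-254,260],[np.pi,0,-0.283]),solve_ik([657,71,215],[np.pi,0,1.69]))
bot.move_ptp([513,-254,260],[np.pi,0,-0.283])
m=imaging.camera_model("wrist");im=imaging.capture("wrist");cv2.imwrite("pics/w1.png",im)
s=bot.get_state();print(s["t"],s["tcp_pos"],s["orientation"],s["qpos"],m["position"],m["rotation"])
h=cv2.cvtColor(im,cv2.COLOR_BGR2HSV);b=cv2.inRange(h,(105,130,40),(130,255,255))
c=max(cv2.findContours(b,0,1)[0],key=cv2.contourArea)[:,0]
P=np.array([plane(m,p,172)[:2] for p in c],np.float32);r=cv2.minAreaRect(P);print(r,cv2.boxPoints(r))
```

```text
[-0.589  0.352 -0.082  1.138  0.     2.836] [-0.004  0.545  0.107  1.133  0.     1.448]
1.6583 [ 512.519 -254.818  259.871] [ 3.141  0.    -0.284] [-0.59   0.352 -0.082  1.138 -0.     2.836] [ 591.529 -277.399  403.631] [-0.325 -0.001 -1.855]
((471.13677978515625, -243.50840759277344), (8.764001846313477, 86.49005126953125), 74.113037109375) [[ 428.344 -235.885]
 [ 511.53  -259.561]
 [ 513.93  -251.132]
 [ 430.743 -227.456]]
```

View pics/w1.png

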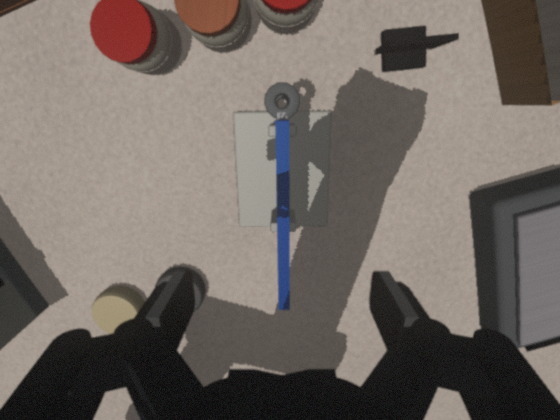

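The wrist view shows the rail from (282,120) to (284,308), split by a shadow. The upper knuckle is at (282,101) and the fingers straddle the rail.

Run:
```python
from h import *
np.set_printoptions(precision=2,suppress=True)
m=imaging.camera_model("wrist")
a=plane(m,(282.3,120),172);b=plane(m,(284.5,308.5),172);k=plane(m,(282.3,101),152)
d=b-a;print(a,b,k,np.hypot(*d[:2]),np.arctan2(d[1],d[0]))
yaw=np.arctan2(d[1],d[0]);u=d/np.linalg.norm(d)
h=a-14*u; g=h+90*u; yt=yaw-np.pi
print(h,g,yt)
o=[np.pi,0,yt]
bot.movel([g[0],g[1],200],o,120);bot.movel([g[0],g[1],141],None,80)
bot.grip(0.0,70)
s=bot.get_state();print(s["tcp_pos"],s["orientation"],s["opening"],s["gripper_force"],s["contact_force"],s["wrist_torque"])
print(bot.movel([g[0],g[1],165],None,40));s=bot.get_state();print(s["t"],s["contact_force"],s["wrist_torque"])
bot.movel([g[0],g[1],265],None,100)
s=bot.get_state();print(s["t"],s["tcp_pos"],s["orientation"],s["contact_force"],s["wrist_torque"],s["opening"])
m=imaging.camera_model("wrist");im=imaging.capture("wrist");cv2.imwrite("pics/w2.png",im)
cv2.imwrite("pics/s2.png",imaging.capture("side"))
```

```text
[ 583.   -275.98  172.  ] [ 428.58 -232.93  172.  ] [ 595.89 -279.8   152.  ] 160.31544489903177 2.8697390161101013
[ 596.49 -279.74  172.  ] [ 509.79 -255.57  172.  ] -0.2718536374796918
[ 509.9  -255.63  141.23] [ 3.14 -0.   -0.27] 0.10618321437651015 68.76333117485046 [0.49 0.14 1.66] [0.09 0.02 0.02]
False
4.6167 [-0.07 -0.25 -2.57] [-0.01  0.05  0.  ]
5.7667 [ 509.39 -255.32  264.22] [-3.14  0.   -0.27] [ 0.12  0.22 -2.69] [0.   0.04 0.  ] 0.10598529038033967
```

View pics/w2.png

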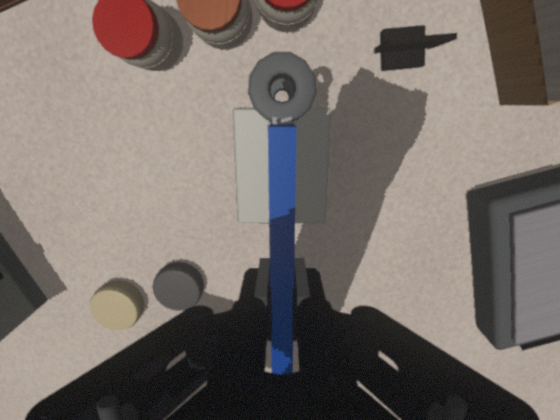

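The door is lifted cleanly and held straight, with the upper knuckle ring centred at about (282,88) px. Next I'll carry it to a viewing pose 40 mm in front of the pins.

Run:
```python
from h import *
np.set_printoptions(precision=2,suppress=True)
y=1.683;u=-np.array([np.cos(y),np.sin(y)]);H=np.array([646.5,165.5])
o=[np.pi,0,y]
t=H+200*u; bot.move_ptp([*t,268],o)
t=H+130*u; bot.movel([*t,265],o,80); bot.dwell(.3)
m=imaging.camera_model("wrist");s=bot.get_state();im=imaging.capture("wrist")
cv2.imwrite("pics/w3.png",im);cv2.imwrite("pics/s3.png",imaging.capture("scene"))
print(s["t"],s["tcp_pos"],s["orientation"],m["position"],m["rotation"])
np.save("m3.npy",np.r_[m["position"],m["rotation"],s["tcp_pos"]])
cv2.imwrite("pics/c3.png",cv2.resize(im[0:200,150:417],(800,600),interpolation=cv2.INTER_CUBIC))
```

```text
8.55 [661.11  35.88 264.97] [-3.14  0.    1.68] [652.18 117.39 408.76] [-0.32  0.    0.11]
```

View pics/c3.png

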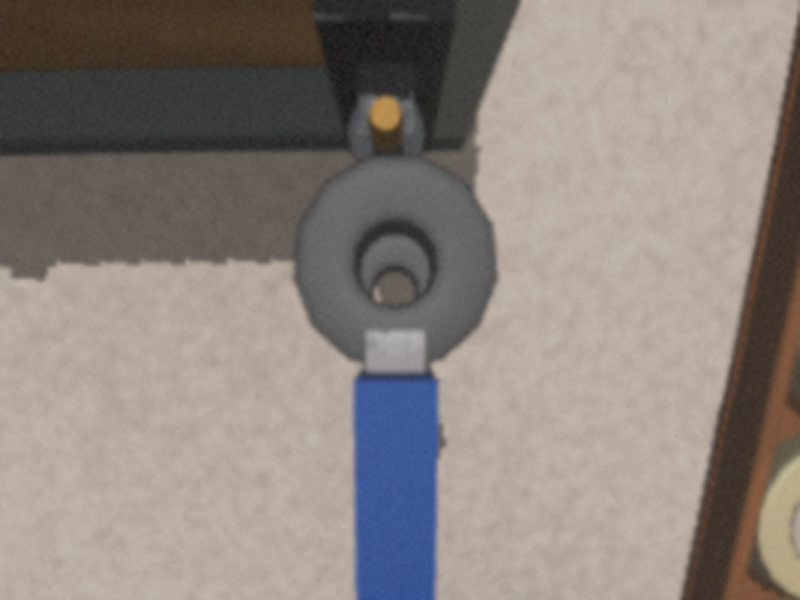

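The crop shows the ring centre near (396,261), i.e. pixel (282.2,87). The lower ring's hole is near (394,287). The pin tip is at (386,114), i.e. pixel (278.8,38), on its bracket.

Run:
```python
from h import *
np.set_printoptions(precision=2,suppress=True)
m=imaging.camera_model("wrist");q=np.load("m3.npy");m["position"]=q[:3];m["rotation"]=q[3:6]
c=lambda x,y:(150+x/2.996,y/3)
k=plane(m,c(395.7,261),275.8);l=plane(m,c(394,288),155.8);l2=plane(m,c(395,285),175.8);p=plane(m,c(386,114),174)
u=-np.array([np.cos(1.683),np.sin(1.683)]);n=np.array([-u[1],u[0]])
print("ring",k,"low",l,l2,"pin",p)
for v in(k,l,l2,p): w=v[:2]-q[6:8]; print(w@u,w@n)
# expected nadir check: projection of ring axis at varied z
for z in(275.8,255.8,175.8,155.8): print(z,((proj(m,[k[0],k[1],z])-[150,0])*[2.996,3]))
```

```text
ring [651.36 125.37 275.8 ] low [650.92 126.   155.8 ] [651.18 126.02 175.8 ] pin [645.01 162.78 174.  ]
-90.0112295056734 0.33389898914533295
-90.69611052821756 -0.036634607253232934
-90.68230084299647 0.22381713139064358
-127.90087640076277 -1.7879899934331083
275.8 [395.7 261. ]
255.8 [395.63 269.26]
175.8 [395.47 287.98]
155.8 [395.44 290.8 ]
```

Run:
```python
from h import *
np.set_printoptions(precision=2,suppress=True)
q=np.load("m3.npy");u=-np.array([np.cos(1.683),np.sin(1.683)]);n=np.array([-u[1],u[0]])
t=q[6:8]; bot.movel([*t,193],None,100)
T=t-37.6*u-2.0*n
print(bot.movel([*(T+10*u),193],None,60,threshold=8), bot.movel([*T,193],None,40,threshold=8))
bot.dwell(.3)
m=imaging.camera_model("wrist");s=bot.get_state();im=imaging.capture("wrist")
print(s["t"],s["tcp_pos"],T,s["contact_force"],s["wrist_torque"])
np.save("m4.npy",np.r_[m["position"],m["rotation"],s["tcp_pos"]]);np.save("T.npy",T)
cv2.imwrite("pics/c4.png",cv2.resize(im[20:170,182:382],(800,600),interpolation=cv2.INTER_CUBIC))
```

```text
False False
10.825 [654.94  72.85 193.  ] [654.91  73.02] [ 0.17  0.12 -2.65] [-0.1  -0.03  0.  ]
```

View pics/c4.png

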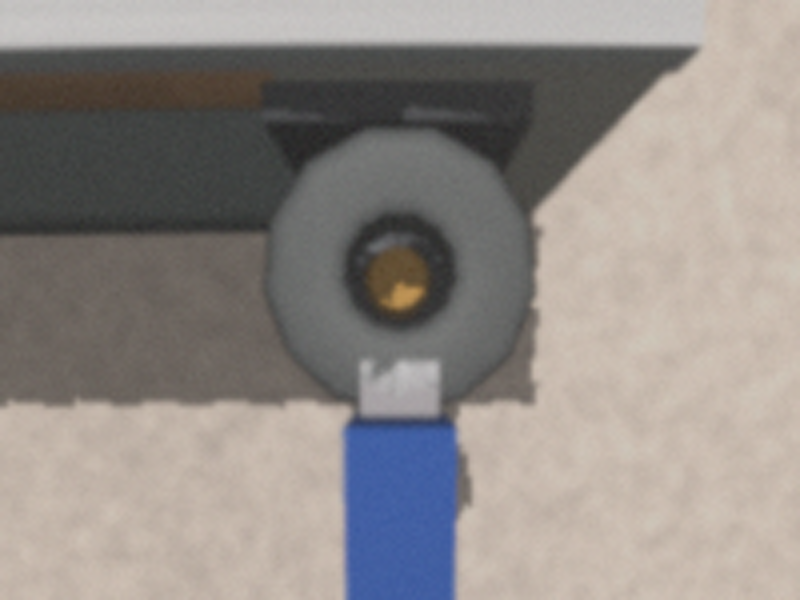

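The tip shows through the bore at crop (397,276), and the ring's bore is centred at about (400,268). I'll compute the residual and descend under force guard.

Run:
```python
from h import *
np.set_printoptions(precision=2,suppress=True)
q=np.load("m4.npy");m=imaging.camera_model("wrist");m["position"]=q[:3];m["rotation"]=q[3:6]
u=-np.array([np.cos(1.683),np.sin(1.683)]);n=np.array([-u[1],u[0]])
c=lambda x,y:(182+x/4,20+y/4)
k=plane(m,c(399.5,267),203.8);p=plane(m,c(397.5,276.5),174)
e=(p-k)[:2];print(k,p,"err u,n",e@u,e@n)
T=np.load("T.npy")+e*(np.hypot(*e)<2.5); np.save("T.npy",T)
bot.movel([*T,193],None,20)
for z in (188,183,178,173,168,163):
    hit=bot.movel([*T,z],None,15,threshold=5);s=bot.get_state()
    print(z,hit,s["tcp_pos"],s["contact_force"],s["wrist_torque"])
    if hit: break
print(s["t"])
```

```text
[645.06 162.42 203.8 ] [644.74 163.1  174.  ] err u,n -0.7118933727096647 -0.24755652377844295
188 False [654.49  73.71 187.83] [ 0.09 -0.33 -3.42] [ 0.01 -0.08  0.  ]
183 False [654.49  73.71 182.83] [-0.74  0.23 -3.64] [-0.04 -0.03 -0.04]
178 False [654.51  73.72 177.86] [-0.57  0.2  -2.91] [ 0.   -0.02  0.06]
173 False [654.48  73.7  172.87] [-0.2 -0.2 -3.3] [-0.01 -0.01 -0.  ]
168 False [654.51  73.71 167.85] [ 0.27  0.07 -3.16] [-0.01  0.02 -0.02]
163 False [654.51  73.7  162.88] [-0.01  0.51 -3.18] [-0.02  0.01 -0.01]
14.025
```

Run:
```python
from h import *
np.set_printoptions(precision=2,suppress=True)
T=np.load("T.npy")
hit=bot.movel([*T,155.5],None,8,threshold=3);s=bot.get_state();print(hit,s["tcp_pos"],s["contact_force"],s["wrist_torque"])
bot.dwell(.2);s=bot.get_state();print(s["tcp_pos"],s["contact_force"])
bot.grip(0.6);bot.dwell(.5);s=bot.get_state();print(s["t"],s["contact_force"],s["opening"])
bot.movel([*T,260],None,120);bot.dwell(.2)
m=imaging.camera_model("wrist");s=bot.get_state()
np.save("m5.npy",np.r_[m["position"],m["rotation"],s["tcp_pos"]])
a=imaging.capture("wrist");b=imaging.capture("scene");cv2.imwrite("pics/w5.png",a)
cv2.imwrite("pics/c5.png",np.hstack([cv2.resize(a,(420,315)),cv2.resize(b[90:247,260:449],(380,315),interpolation=cv2.INTER_CUBIC)]))
```

```text
True [654.63  73.54 158.72] [-0.07 -1.05  4.52] [0.25 0.01 0.  ]
[654.57  73.53 158.62] [ 0.66 -1.33  6.06]
15.8 [-0.08  0.32  0.2 ] 0.5961571072957024
```

View pics/c5.png

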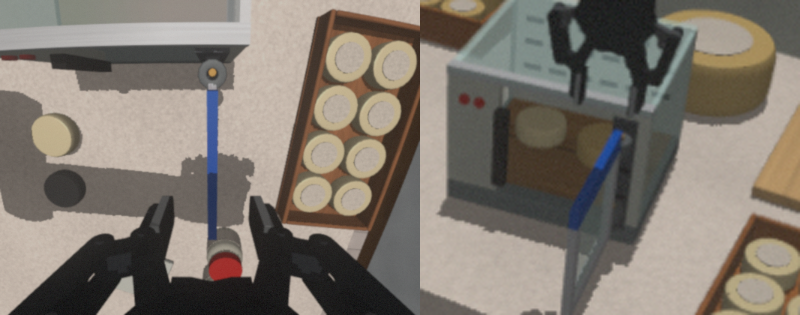

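The door sits home on the pins (contact at TCP z 158.7 against 159 expected) and is released, standing square open. Next I'll swing it shut with closed fingers on its outer face, following the hinge arc.

```bash
cat > push.py <<'E'
from h import *
y=1.683;H=np.array([644.8,163.0])
def pose(phi,d,r=140):
    a=y-np.pi-phi;u=np.array([np.cos(a),np.sin(a)]);n=np.array([-u[1],u[0]])
    return H+r*u+d*n,[np.pi,0,y+np.pi/2-phi]
E
python3 - <<'E'
from push import *
np.set_printoptions(precision=2,suppress=True)
Z=169
p,o=pose(0,55)
bot.movel([*np.load("T.npy"),280],None,120)
bot.move_ptp([*p,280],o);bot.grip(0.0,30)
bot.movel([*p,Z],None,120)
def st(f):
    s=bot.get_state();print(f,s["tcp_pos"],s["contact_force"],round(s["t"],1))
for d in(30,18):
    p,o=pose(0,d);print(bot.movel([*p,Z],o,50,threshold=6))
st(0)
for deg in range(6,79,6):
    p,o=pose(np.radians(deg),17)
    if bot.movel([*p,Z],o,45,threshold=6): st(deg);break
st("end")
cv2.imwrite("pics/s6.png",cv2.resize(imaging.capture("scene")[90:247,220:449],(700,480)))
E
```

```text
False
False
0 [678.35  25.89 169.1 ] [0.35 0.78 0.24] 21.5
end [517.63 102.44 169.06] [ 0.78 -0.15 -0.15] 27.7
```

View pics/s6.png

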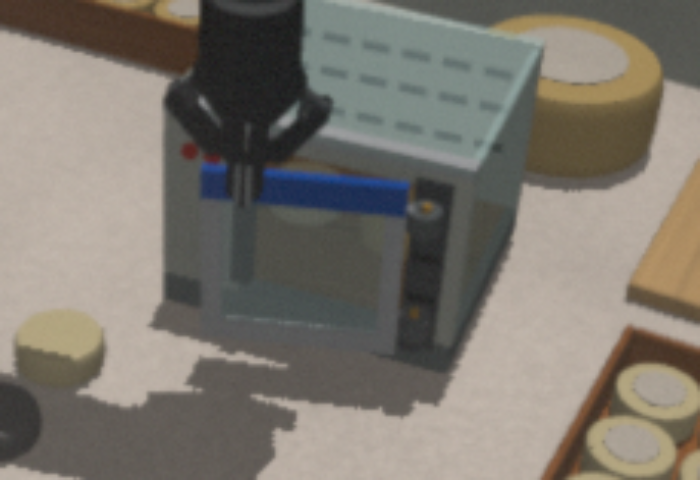

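The door has followed the finger to nearly shut, with the rail at (205–408, 165–212) and both knuckles on the pins. I'll close the last bit slowly until the stop is felt.

Run:
```python
from push import *
np.set_printoptions(precision=2,suppress=True)
Z=169
for deg in(82,86,90,93,96):
    p,o=pose(np.radians(deg),17);hit=bot.movel([*p,Z],o,15,threshold=3);s=bot.get_state();print(deg,hit,s["tcp_pos"],s["contact_force"])
    if hit: break
bot.dwell(.5);s=bot.get_state();print(s["contact_force"])
c=np.array([np.cos(y),np.sin(y)]);t=s["tcp_pos"]
bot.movel([*(t[:2]-3*c),Z],None,8);bot.movel([*(t[:2]-50*c),Z],None,60);bot.movel([*(t[:2]-70*c),300],None,120);bot.dwell(.5)
s=bot.get_state();print(s["t"],s["contact_force"])
m=imaging.camera_model("wrist");a=imaging.capture("wrist");b=imaging.capture("scene")
cv2.imwrite("pics/c7.png",np.hstack([cv2.resize(a,(420,315)),cv2.resize(b[90:247,260:449],(380,315),interpolation=cv2.INTER_CUBIC)]))
# door rail direction from wrist view, rail top at 190
h=cv2.cvtColor(a,cv2.COLOR_BGR2HSV);k=cv2.inRange(h,(105,130,40),(130,255,255))
P=np.array([plane(m,q[::-1],190)[:2] for q in np.argwhere(k)],np.float32)
if len(P)>50: r=cv2.fitLine(P,2,0,.01,.01).ravel();print(len(P),r,np.arctan2(r[1],r[0]),P.min(0),P.max(0),"want",y-np.pi/2)
```

```text
82 False [513.42 111.69 169.  ] [ 0.33 -0.15  0.31]
86 False [510.19 120.96 169.01] [-0.07 -0.1   0.22]
90 False [507.59 130.47 169.01] [-0.43  0.84  0.13]
93 True [506.73 132.65 168.64] [ 0.49 -1.09  0.76]
[ 1.31 -0.69 -0.18]
34.2667 [-0.72  0.39 -0.72]
2488 [  0.99   0.11 549.6  152.81] 0.11306567 [470.81 139.82] [628.84 166.01] want 0.1122036732051035
```

View pics/c7.png

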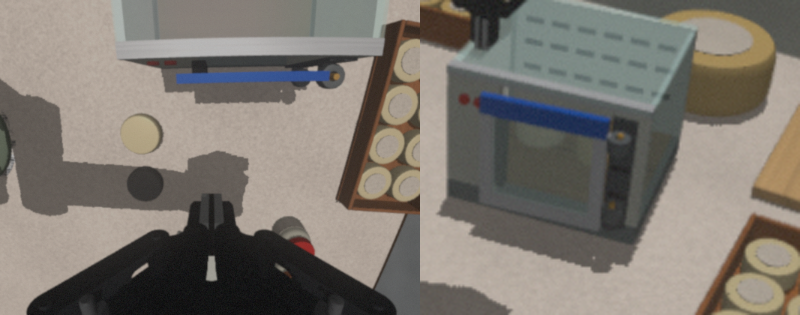

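The wrist view shows the rail along the case front from (178,79) to (330,75), touching the stop at (200,68). I'll check that it is parallel against the case's top front edge, running (118,50) to (383,47), in the same picture.

Run:
```python
from push import *
m=imaging.camera_model("wrist");a=imaging.capture("wrist")
g=cv2.cvtColor(a,cv2.COLOR_BGR2GRAY).astype(int)
# lower edge of the bright front top strip: strongest dark drop per column
pts=[]
for x in range(170,500,4):
    col=g[45:100,x];d=col[4:]-col[:-4];i=d.argmin();pts.append((x,45+i+2))
P=np.array([plane(m,p,201)[:2] for p in pts],np.float32);r=cv2.fitLine(P,cv2.DIST_HUBER,0,.01,.01).ravel()
print("case edge yaw",np.arctan2(r[1],r[0]),np.std((P-r[2:])@[-r[1],r[0]]))
s=bot.get_state();print(s["t"],s["contact_force"])
```

```text
case edge yaw 0.11041825 1.3714156
34.4167 [ 0.38177654 -0.09418681  0.39643874]
```

The rail yaw is 0.113 and the case front yaw is 0.110, so the door is shut and parallel.

```bash
python3 -c "
from bench import bot
print(bot.sign_off())"
```

```text
the job is handed in; nothing more can be done
None
```

The door is hung fully home on both pins, was let go while square open, and is now shut against its stop; I handed the job in at about 34 s, and no result came back.

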